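# Short-spin two vials in the mini centrifuge

## Robot

A 6-joint arm with a two-finger parallel gripper is mounted at the origin on a cart in front of the work surface, level with it; the furniture and walls round the work are solid. World frame = base frame: x ahead of the robot, y to its left, z up, the work surface at z = 0. Lengths are in m, angles in rad, forces in N, time in s.
With the tool pointing down it reaches from about 0.35 to 0.975 m from the base axis. Payload 4.9 kg.
Tool frame: the origin (TCP) lies on the centre line of the jaws, within the pads' length; the fingertips stand 11 mm ahead of it and the grasp point (between the pads) lies 8 mm behind it (manip.finger_overhang is the distance from the TCP to the fingertips, in m); y points along the fingers, z is the direction in which the jaws open and shut, and the axes are right-handed (so a half turn about y gives the same grasp; the last joint's range is limited). The gripper opens to 85 mm and grips with 20 to 120 N. Pads are 22 mm wide; open, the fingers measure 114 mm over their backs; the gripper's body (76 mm by 85 mm) begins 54 mm behind the grasp point. The pads swing forward as they close: fully open they stand 13 mm farther back than shut.
Start: joints at [-1.264, 0.053, 1.613, -0, 1.476, -0.119], TCP at [0.258, -0.569, 0.242] pointing down, gripper open.
Joint ranges: [-3.01, 3.01], [-1.01, 2.22], [0.06, 2.58], [-1.02, 4.17], [0.09, 2.62], [-3.14, 3.14]. Speed limits (rad/s): [2.57, 2.57, 3.14, 3.14, 3.14, 3.14].

## Interface

Orientations are given as a unit quaternion [w, x, y, z].
In Python, from plant import readout, cams, workorder, manip gives the robot as it stands.
- The arm moves only by the tool play_rows, never from a script. Its arguments are lists of equal length, an entry for each row: "slide": the shift along the tool's x, y, z in cm, a list of three; "yaw": the turn about the tool's y in degrees; "grip": the closure, from -1 (fully open) to 1 (shut), so that 0 is half open. In form: {"slide": [[x, y, z], ...], "yaw": [yaw, ...], "grip": [grip, ...]}. A call has 1 to 12 rows; each row shifts and turns the commanded pose from where the row before left it, along the tool's axes as they then stand; what a row does not reach is not made up. A row lasts 1/10 s, in which the tool goes at most 50 mm and 8.59 degrees, less where a joint would pass 70% of its speed; a pose out of reach is approached as far as the arm can. A call with a gripper value outside its range is refused whole. The fingers move at their own pace and stop on an object; the grip force is fixed at half the most. Time passes only in rows, so rows that do not move let the fingers close. It gives the time, the measured TCP pose, the force and the opening at its end, in the units of the state.
- readout.state(): the state, without advancing time (a new reading comes with each control period).
- cams.grab_frame(name): name is "side" or "top" or "wrist"; returns a dict with "image" (384x512x3 uint8, red, green, blue), "mtx" (3x3 intrinsics, pixels), "dist" ([k1, k2, p1, p2, k3] as OpenCV has them; the pictures are not rectified), "R" (3x3) and "t" (3): a world point X has camera coordinates R X + t; the wrist camera has in their place "mount" (4x4, takes a point from camera to tool coordinates, whose origin is the TCP and whose axes are the tool frame's). Camera axes: x right, y down, z forward; pixel columns grow to the right and rows downward; lengths in m; the calibration is good to about 2 mm. A picture is of the moment at which its call begins: read the wrist's pose just before it. There is no depth.
- workorder.job_done(): hands the job in, once; it reports no verdict.
The state is a dict: "time": time; "joint_pos": joint angles; "joint_vel": joint speeds; "joint_efforts": joint torques, N m; "tool_pos": TCP position; "tool_rot": TCP orientation; "contact_force": force on the tool from outside, world axes, zero at the start; "ft_torque": the same for the moment, N m; "gripper_width": opening from 0.0 (shut) to 1.0 (fully open).
Only numpy, scipy, OpenCV 4.12 (cv2) and the standard library are available. Lean on these libraries where they do the work, as an engineer would, in place of code of your own. Each camera call takes 0.05 s, during which the arm holds its last target.

## Task

The two vials in the mini centrifuge need a short spin. Push its domed lid down until the latch holds it shut by itself, then switch the power on by pressing the left end of the red rocker (the raised end with the white bar), then press the blue key on the panel and finish with the blue key still held down. Everything is pushed, nothing is picked up: do not lift the lid further open, leave the green key alone and leave the rack, petri dish and pen round the machine where they are.

Things in the scene. Friction and masses are not known exactly. Their poses are not given: they have to be found in the camera images.
- centrifuge: white mini centrifuge, fixed to the worktop; round bowl of 105 mm radius, rim 107 mm high, sloped grey panel in front, 236 mm wide. Origin on the worktop under the bowl's centre; x points from panel to rear hinge, y to the left seen from the panel. Panel: front edge x = -182, 66 mm high, rear edge x = -98, 95 mm high (slope 19 degrees); rocker y = +82, display +37, release pad 0, green key -42, blue key -88
- lid (a joint): opening angle of the lid in rad: 0 shut, starts between 0.4 and 0.85, stays where left above 0.1 (hinge friction). Near shut a sprung pin lifts it: not latched it rests at 0.07 to 0.1. Pushed to about -0.01 (stop at -0.02) its lip snaps under the latch hook and it stays by itself at about 0.01. Pushing at the pad takes about 2 N, up to 14 N over the last 15 mm
- lid_push (a point): centre of the top of the ribbed blue push pad, 30 x 64 mm, at the front edge of the lid, 207 mm from the lid's hinge line, which runs along the machine's y at x = +112, z = 113 mm in its frame. The point moves with the lid; at lid = 0 it lies at x = -95, z = 126.5. Its z is the pad's outward normal. Behind the pad the lid is a translucent dome 37 mm high
- power (a joint): angle of the power rocker in rad: 0 is off (left end raised), 0.44 is on (left end down); it snaps over past the middle and stays. Needs about 3 N near the left end
- power_on_end (a point): top of the rocker's left end (y = +; white bar), 20 mm left of its pivot line and 3 mm from its end: the place to press, with nothing touching the rocker's right half. The rocker is 46 mm long (left-right) and 26 mm wide; its left end stands about 20 mm above the panel when off and goes down about 9 mm. The pivot line runs fore-aft along the panel
- spin_key (a joint): travel of the blue key in m, 0 is up, 0.006 fully down; it springs back. 1.4 N starts it, 5.5 N brings it fully down
- spin_key_top (a point): centre of the top of the blue short-spin key, 27 mm (fore-aft) x 25 mm, 14 mm above the panel; the point's z is the panel's normal, along which the key moves
- run_key (a joint): travel of the green key (timed run, same size and spring as the blue one), 0 is up, 0.006 fully down
- run_key_top (a point): centre of the top of the green key, 46 mm to the left of the blue one: not to be pressed
- release_pad (a point): centre of the top of the grey lid-release pad, 24 x 30 mm, in the middle of the panel: pressing it unhooks the lid, so it is to be left alone
- vial_rack: white vial rack, 60 x 100 mm and 37 mm high, with three vials that reach 65 mm, loose, right of the machine. Origin under its centre
- petri_dish: closed petri dish, 60 mm across and 13 mm high, loose, right of the panel's front. Origin under its centre
- marker_pen: red and white marker pen, 135 mm long and 17 mm thick, loose, lying in front of the machine. Origin under its middle

How it is judged:
By the outcome, as a careful person would: the job done as asked, in the order asked, and still so for the second after the job is handed in, while the arm keeps its last pose, push and grip.
It also fails if it takes over 48 s, if anything falls off the work surface, if the arm or the gripper's body presses on something with over 40 N, if the wrist force passes 120 N, or if a joint passes its speed limit or range.

## Working session

There is one attempt and no reset: what is moved stays moved. The work goes in short steps, Python scripts to look and compute and a tool call to move; the robot and the scene stay as the last step left them, time stands still between calls to the robot, and variables do not carry over. Pictures are saved under pics/ and viewed, and the job is handed in when it is done.

Besides the shell and the picture viewer there is one more tool, called after "Emit:" as name([rows], argument=value, ...), one row to a line, values as JSON. play_rows: Moves the arm, as the interface text tells. Its arguments: {"type":"object","properties":{"slide":{"type":"array","items":{"type":"array","items":{"type":"number"}}},"yaw":{"type":"array","items":{"type":"number"}},"grip":{"type":"array","items":{"type":"number"}}},"required":["slide","yaw","grip"]}

```bash
ls; mkdir -p pics
python3 - <<'E'
from plant import readout, cams, manip
import cv2
s=readout.state()
for k in ('time','tool_pos','tool_rot','contact_force','gripper_width'):print(k,s[k])
print([a for a in dir(manip) if a[0]!='_'], manip.finger_overhang)
for n in('side','top'):
    f=cams.grab_frame(n);cv2.imwrite(f'pics/{n}0.png',cv2.resize(f['image'][:,:,::-1],(800,600),interpolation=cv2.INTER_CUBIC));print(n,f['mtx'],f['dist'],f['R'],f['t'])
E
```

```text
pics
time 0.0
tool_pos [ 0.2579837  -0.56863526  0.24109488]
tool_rot [ 0.14934349 -0.14946802  0.69184366 -0.69044057]
contact_force [-0.44841122 -0.50321418  0.69448543]
gripper_width 0.9983345588082836
['IKError', 'finger_overhang'] 0.011
side [[396.31555957   0.         250.05285819]
 [  0.         396.31555957 196.42851218]
 [  0.           0.           1.        ]] [-0.06466317  0.          0.          0.          0.        ] [[ 0.99727509  0.07150464 -0.01815147]
 [ 0.01462273 -0.4327613  -0.90138995]
 [-0.07230882  0.89866832 -0.43262766]] [-0.5163576  -0.01602297  1.20101993]
top [[485.249167     0.         248.49153897]
 [  0.         485.249167   196.94218648]
 [  0.           0.           1.        ]] [-0.17779557  0.          0.          0.          0.        ] [[ 0.0110628  -0.99993669  0.00205638]
 [-0.99946553 -0.0111208  -0.03074065]
 [ 0.03076157 -0.00171521 -0.99952528]] [-0.28021962  0.54361803  1.00285181]
```

View pics/side0.png

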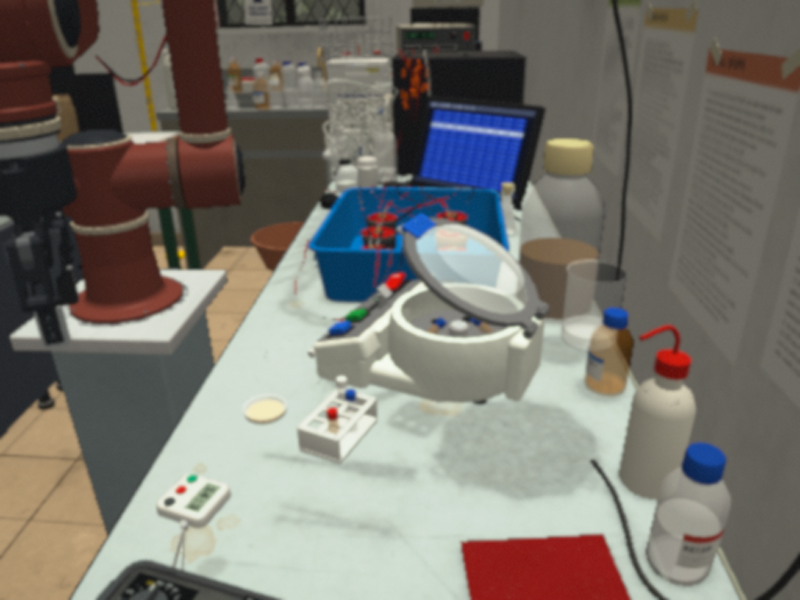

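View pics/top0.png

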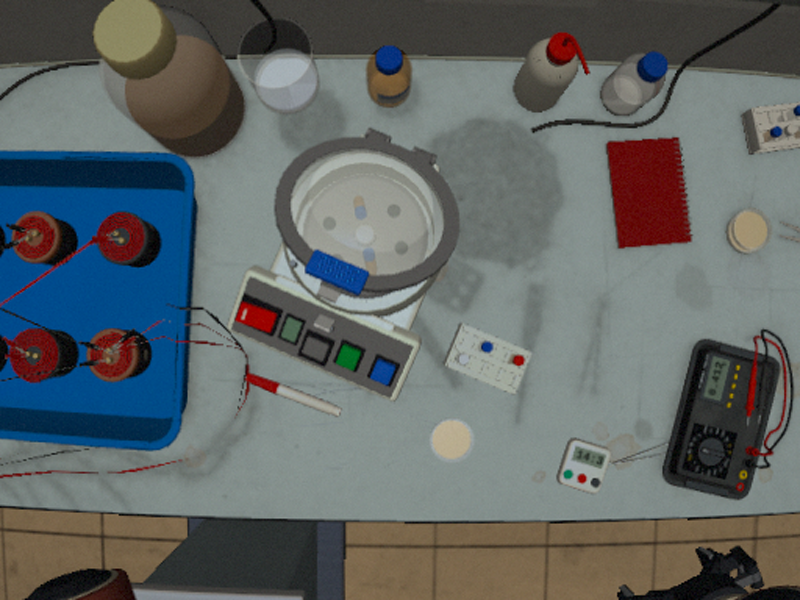

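The side view shows the lid open, with the blue, green and red controls on the panel. The top view shows the panel yawed about -24°, the rocker at about (260,317), the blue key at (383,372) and the pad at (337,272). I'll enlarge both.

Run:
```python
from plant import cams
import cv2
for n,(x0,y0,x1,y1) in(('top',(140,80,300,260)),('side',(190,125,360,260))):
    f=cams.grab_frame(n)['image'][y0:y1,x0:x1,::-1]
    k=4 if n=='side' else 3.3
    c=cv2.resize(f,None,fx=k,fy=k,interpolation=cv2.INTER_CUBIC);
    for i in range(x0,x1,20): cv2.putText(c,str(i),(int((i-x0)*k),8),0,.35,(0,0,255),1);cv2.line(c,(int((i-x0+.5)*k),10),(int((i-x0+.5)*k),16),(0,0,255),1)
    for i in range(y0,y1,20): cv2.putText(c,str(i),(0,int((i-y0+.5)*k)+4),0,.35,(0,0,255),1);cv2.line(c,(24,int((i-y0+.5)*k)),(30,int((i-y0+.5)*k)),(0,0,255),1)
    print(c.shape);cv2.imwrite(f'pics/{n}1.png',c)
```

```text
(594, 528, 3)
(540, 680, 3)
```

View pics/top1.png

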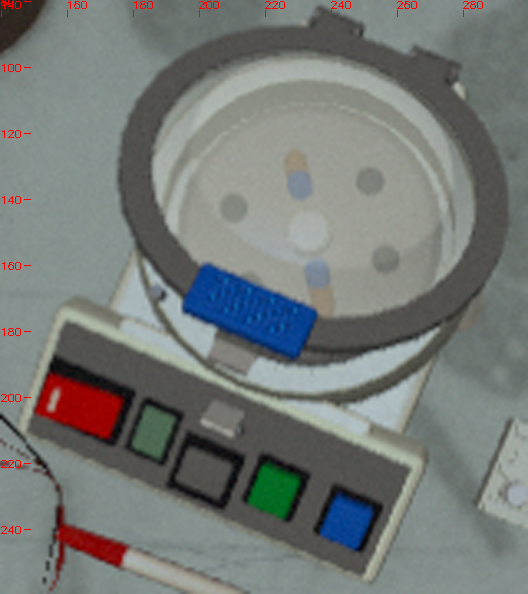

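View pics/side1.png

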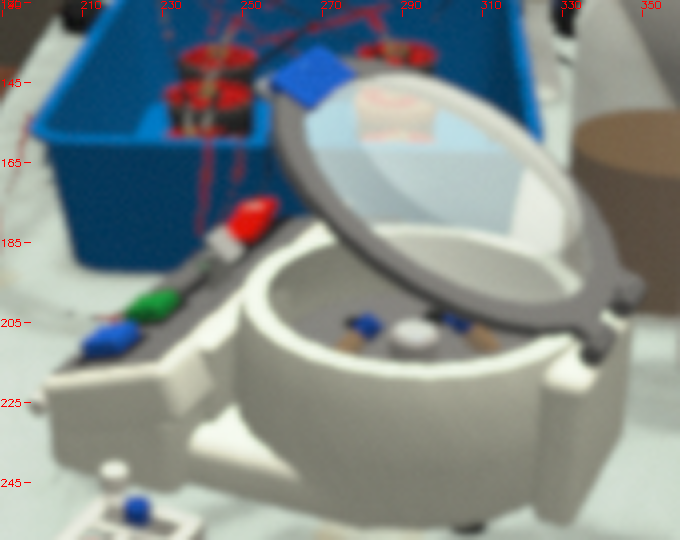

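```bash
cat > h.py <<'E'
import numpy as np, cv2
from plant import cams
th=np.arctan2(29,84); n=np.array([-np.sin(th),0,np.cos(th)])
def surf(x,y,h): return np.array([x,y,66+(x+182)*29/84])+h*n
def lidp(a,dx=0,dy=0,dz=0): # point offset (mm) from lid_push in the lid frame
    v=np.array([-207+dx,dy,13.5+dz]); c,s=np.cos(a),np.sin(a)
    # opening raises the front: x'=c*x+s*z, z'=-s*x+c*z
    return np.array([112+c*v[0]+s*v[2],v[1],113-s*v[0]+c*v[2]])
def W(p,pose): 
    c,s=np.cos(pose[2]),np.sin(pose[2]); p=np.asarray(p)/1000
    return np.array([pose[0]+c*p[0]-s*p[1],pose[1]+s*p[0]+c*p[1],p[2]])
C={k:cams.grab_frame(k) for k in('top','side')}
def proj(X,f): return cv2.projectPoints(np.array([X]),cv2.Rodrigues(f['R'])[0],f['t'],f['mtx'],f['dist'])[0].ravel()
E
cat > fit.py <<'E'
from h import *
from scipy.optimize import least_squares
T=lambda x,y:(140+x/3.3-.5,80+y/3.3-.5); S=lambda x,y:(190+x/4-.5,125+y/4-.5)
obs=lambda q:[('top',T(349,520),surf(q[4],-88,14),'blue'),('top',T(275,488),surf(q[4],-42,14),'green'),
('top',T(25,430),[-182,118,66],'FL'),('top',T(62,303),[-98,118,95],'RL'),('top',T(424,457),[-98,-118,95],'RR'),('top',T(372,578),[-182,-118,66],'FR'),
('top',T(250,311),lidp(q[3]),'pad'),('side',S(112,336),surf(q[4],-88,12),'blue'),('side',S(155,303),surf(q[4],-42,12),'green'),('side',S(313,77),lidp(q[3]),'pad'),('side',S(50,378),[-182,-118,66],'FR')]
def res(q): return np.concatenate([proj(W(X,q),C[c])-u for c,u,X,_ in obs(q)])
r=least_squares(res,[.7,.1,-.4,.6,-140],x_scale=[.1,.1,.1,.1,10],loss='soft_l1')
q=r.x;print(q)
for o,e in zip(obs(q),res(q).reshape(-1,2)):print(o[0],o[3],e.round(1))
for nme,X in(('blue',surf(q[4],-88,14)),('green',surf(q[4],-42,14)),('pad',lidp(q[3])),('pad0',lidp(0)),('rock',surf(q[4],102,20))):print(nme,W(X,q).round(4))
E
python3 fit.py
```

```text
[   0.63991922   -0.24375775   -0.38817813    0.47343014 -146.25857712]
top blue [-0.3  0.2]
top green [-0.   0.5]
top FL [-4.   0.5]
top RL [-1.4 -1.3]
top RR [ 2.2 -0.1]
top FR [0.7 2.5]
top pad [ 0.2 -0.5]
side blue [ 0.9 -0.4]
side green [ 0.2 -0.4]
side pad [1.1 2.2]
side FR [-2.1  1.4]
blue [ 0.467  -0.2681  0.0916]
green [ 0.4844 -0.2255  0.0916]
pad [ 0.5788 -0.2187  0.2194]
pad0 [ 0.552  -0.2078  0.1265]
rock [ 0.5371 -0.0915  0.0972]
```

The pose fit is consistent to about 2 mm at the keys. The larger residuals are at the panel corners, which are rounded. Next I'll work out the approach.

```bash
cat > go.py <<'E'
import sys; from h import *; from plant import readout
from scipy.spatial.transform import Rotation as R
Q=[0.6399,-0.2438,-0.3882,0.4734,-146.3]
s=readout.state();Rm=R.from_quat(np.roll(s['tool_rot'],-1)).as_matrix()
print('t',s['time'],'tip',(s['tool_pos']+Rm[:,1]*.011).round(4),'F',np.round(s['contact_force'],1),'w',round(s['gripper_width'],3))
mx=np.array([np.cos(Q[2]),np.sin(Q[2]),0])
# yaw about tool y to bring tool z along +-mx
for sg in(1,-1):
    v=Rm.T@(sg*mx); print('yaw deg',sg,np.degrees(np.arctan2(v[0],v[2])).round(1))
tip=s['tool_pos']+Rm[:,1]*.011
def to(X,label=''): print(label,'world tip',X.round(4),'slide cm',(Rm.T@(X-tip)*100).round(2))
# tip in machine coords
d=tip-np.array([Q[0],Q[1],0]);print('tip machine mm',(np.array([mx@d,-mx[1]*d[0]+mx[0]*d[1],d[2]])*1000).round(1))
E
python3 - <<'E'
from go import *
print(Rm.round(3),s['joint_pos'])
for a in (.4734,.35,.25,.15,.1,.05,0,-.015): print(a,lidp(a).round(1),'front edge',lidp(a,-15).round(1))
to(W([-65,0,290],Q),'above pad')
E
```

```text
t 0.4 tip [ 0.2581 -0.5691  0.2311] F [-1.1 -0.4  1.4] w 0.998
yaw deg 1 -43.4
yaw deg -1 136.6
tip machine mm [-230.2 -445.6  231.1]
[[-0.911 -0.     0.413]
 [-0.413  0.    -0.911]
 [-0.    -1.    -0.   ]] [-1.26399130e+00  5.27687617e-02  1.61311813e+00  3.35323392e-05
  1.47599955e+00 -1.19024064e-01]
0.4734 [-66.1   0.  219.4] front edge [-79.4   0.  226.2]
0.35 [-77.8   0.  196.7] front edge [-91.9   0.  201.8]
0.25 [-85.2   0.  177.3] front edge [-99.8   0.  181. ]
0.15 [-90.7   0.  157.3] front edge [-105.5    0.   159.5]
0.1 [-92.6   0.  147.1] front edge [-107.5    0.   148.6]
0.05 [-94.1   0.  136.8] front edge [-109.     0.   137.6]
0 [-95.    0.  126.5] front edge [-110.     0.   126.5]
-0.015 [-95.2   0.  123.4] front edge [-110.2    0.   123.2]
above pad world tip [ 0.5797 -0.2192  0.29  ] slide cm [-43.74  -5.88 -18.58]
```

Emit:
play_rows([
  [0,-3,0],
  [0,-3,0],
  [0,0,0],
  [0,0,0],
  [0,0,0],
  [0,0,0],
], yaw=[-7.2,-7.2,-7.2,-7.2,-7.2,-7.4], grip=[1,1,1,1,1,1])

```text
time: 1.0
tool_pos: [0.2582, -0.5692, 0.3024]
tool_rot: [-0.396, 0.396, -0.586, 0.586]
contact_force: [0.2, -0.8, 0.4]
gripper_width: 0.003
```

Run:
```python
from go import *
to(W([-75,0,290],Q),'above pad')
```

```text
t 1.1 tip [ 0.2581 -0.5691  0.2913] F [ 0.8 -0.3  0.5] w -0.0
yaw deg 1 0.0
yaw deg -1 -180.0
tip machine mm [-230.2 -445.6  291.3]
above pad world tip [ 0.5705 -0.2154  0.29  ] slide cm [-44.56   0.13  15.54]
```

Emit:
play_rows([
  [-4,0,1.4],
  [-4,0,1.4],
  [-4,0,1.4],
  [-4,0,1.4],
  [-4,0,1.4],
  [-4,0,1.4],
  [-4,0,1.4],
  [-4,0,1.4],
  [-4,0,1.4],
  [-4,0,1.4],
  [-4,0,1.4],
  [-0.6,0,0],
], yaw=[0,0,0,0,0,0,0,0,0,0,0,0], grip=[1,1,1,1,1,1,1,1,1,1,1,1])

```text
time: 2.3
tool_pos: [0.5713, -0.2111, 0.3021]
tool_rot: [0.395, -0.395, 0.587, -0.586]
contact_force: [-0.7, 0.2, 0.2]
gripper_width: -0.002
```

Run:
```python
from go import *
for k in C: cv2.imwrite(f'pics/{k}2.png',cv2.resize(C[k]['image'][60:270,120:400,::-1],None,fx=2.8,fy=2.8,interpolation=cv2.INTER_CUBIC))
for k in C: print(k,proj(tip,C[k]))
f=cams.grab_frame('wrist');cv2.imwrite('pics/w2.png',f['image'][:,:,::-1])
```

```text
t 2.4 tip [ 0.5697 -0.2134  0.2911] F [-0.2 -1.3 -0.4] w 0.002
yaw deg 1 0.1
yaw deg -1 -179.9
tip machine mm [-76.5   1.5 291.1]
top [208.71226654 175.48288751]
side [264.69887242 113.0114758 ]
```

View pics/side2.png

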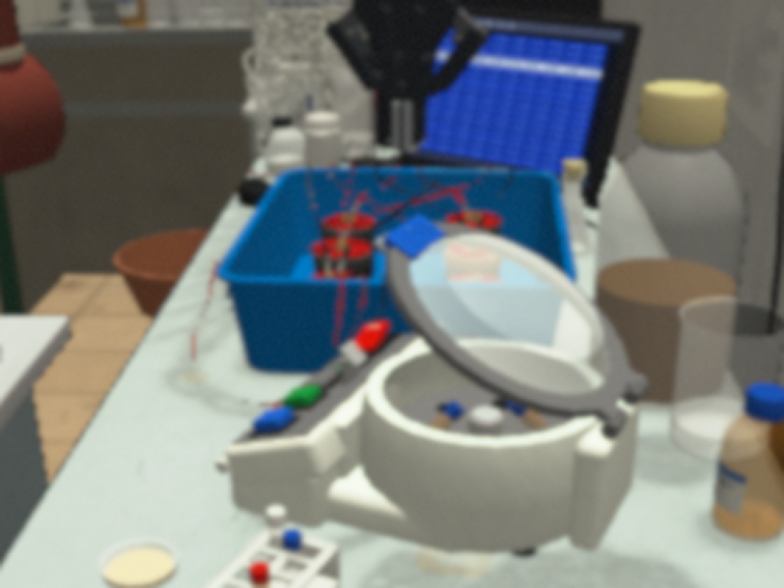

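View pics/w2.png

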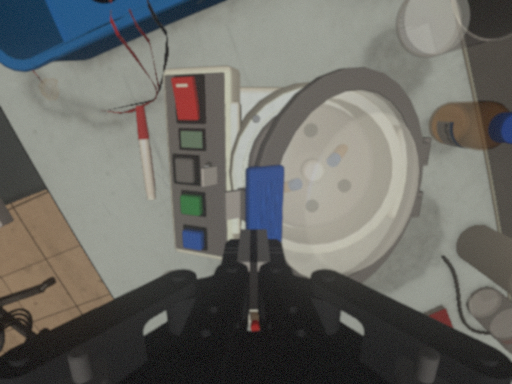

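The tip is above the pad in both views. The side view shows it at about (263,117), against a predicted (265,113). I'll refine the fit with the wrist view.

Run:
```python
import cv2
i=cv2.imread('pics/w2.png')[60:270,150:300]
cv2.imwrite('pics/w2c.png',cv2.resize(i,None,fx=2.8*1,fy=2.8,interpolation=cv2.INTER_CUBIC))
```

```text
(no output)
```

View pics/w2c.png

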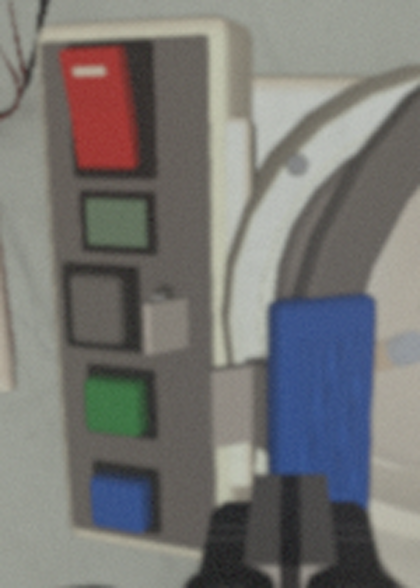

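```bash
python3 - <<'E'
src=open('fit.py').read()
src=src.replace("from scipy","from plant import readout\nfrom scipy.spatial.transform import Rotation as RR\nfrom scipy",1)
src=src.replace("def res(q): return np.concatenate([","""f=cams.grab_frame('wrist');s=readout.state()
Tt=np.eye(4);Tt[:3,:3]=RR.from_quat(np.roll(s['tool_rot'],-1)).as_matrix();Tt[:3,3]=s['tool_pos']
M=np.linalg.inv(Tt@f['mount']);C['w']=dict(mtx=f['mtx'],dist=f['dist'],R=M[:3,:3],t=M[:3,3])
V=lambda x,y:(150+x/2.8-.5,60+y/2.8-.5)
obs0=obs
obs=lambda q:[o for o in obs0(q) if len(o[3])>2 or 1]+[('w',V(121,502),surf(q[4],-88,14),'blue'),('w',V(116,404),surf(q[4],-42,14),'green'),('w',V(322,297),lidp(q[3],0,32),'padL'),('w',V(94,47),surf(q[4],105,20),'rockL')]
def res(q): return np.concatenate([""").replace("('top',T(250,311)","('top',T(250,311)")
open('fit2.py','w').write(src)
E
python3 fit2.py
```

```text
[   0.63869643   -0.24565062   -0.40018946    0.46745033 -144.99486664]
top blue [-0.1  0.4]
top green [0.2 0.4]
top FL [-3.7  0. ]
top RL [-0.7 -1.6]
top RR [2.4 1. ]
top FR [0.3 3.3]
top pad [0.8 0.5]
side blue [ 0.7 -0.5]
side green [ 0.2 -0.5]
side pad [0.4 2.8]
side FR [-2.8  1.2]
w blue [0.2 1.7]
w green [0.2 1.5]
w padL [ 1.  -2.5]
w rockL [-0.7 -1.4]
blue [ 0.4667 -0.2684  0.092 ]
green [ 0.4846 -0.2261  0.092 ]
pad [ 0.5773 -0.2197  0.2183]
pad0 [ 0.5512 -0.2086  0.1265]
rock [ 0.5389 -0.0927  0.0977]
```

```bash
sed -i 's/^Q=.*/Q=[0.6387,-0.2457,-0.4002,0.4674,-145]/' go.py
python3 - <<'E'
from go import *
to(W([-68,0,232],Q),'pre')
p=None
for a in (.46,.4,.35,.3,.25,.2,.15,.1,.05,0,-.02):
    x=lidp(a)[0]; z=max(lidp(a,-15)[2],lidp(a)[2]); 
    to(W([x-1,0,z],Q),a)
E
```

```text
t 2.7 tip [ 0.5686 -0.2156  0.2914] F [ 0.2 -0.7 -0.8] w 0.001
yaw deg 1 0.6
yaw deg -1 -179.4
tip machine mm [-76.3   0.5 291.4]
pre world tip [ 0.5761 -0.2192  0.232 ] slide cm [0.05 5.94 0.82]
0.46 world tip [ 0.5756 -0.219   0.2237] slide cm [0.05 6.78 0.77]
0.4 world tip [ 0.5702 -0.2167  0.2119] slide cm [0.05 7.95 0.18]
0.35 world tip [ 0.5661 -0.215   0.2018] slide cm [ 0.04  8.96 -0.26]
0.3 world tip [ 0.5625 -0.2135  0.1915] slide cm [ 0.04  9.99 -0.65]
0.25 world tip [ 0.5593 -0.2121  0.181 ] slide cm [ 0.03 11.04 -1.  ]
0.2 world tip [ 0.5566 -0.211   0.1703] slide cm [ 0.03 12.11 -1.3 ]
0.15 world tip [ 0.5543 -0.21    0.1595] slide cm [ 0.03 13.19 -1.54]
0.1 world tip [ 0.5525 -0.2092  0.1486] slide cm [ 0.02 14.28 -1.74]
0.05 world tip [ 0.5511 -0.2087  0.1376] slide cm [ 0.02 15.38 -1.88]
0 world tip [ 0.5503 -0.2083  0.1265] slide cm [ 0.02 16.49 -1.98]
-0.02 world tip [ 0.5501 -0.2082  0.1224] slide cm [ 0.02 16.91 -2.  ]
```

Emit:
play_rows([
  [0,2,0.4],
  [0,2,0.4],
  [0,1.5,0],
  [0,0.6,0],
  [0,0.6,-0.2],
  [0,0.6,-0.3],
], yaw=[0,0,0,0,0,0], grip=[1,1,1,1,1,1])

```text
time: 3.3
tool_pos: [0.5722, -0.2159, 0.2299]
tool_rot: [-0.395, 0.394, -0.586, 0.587]
contact_force: [0.8, 0.1, 1.9]
gripper_width: -0.0
```

Run:
```python
from go import *
cv2.imwrite(f'pics/side3.png',cv2.resize(C['side']['image'][60:270,120:400,::-1],None,fx=2.8,fy=2.8,interpolation=cv2.INTER_CUBIC))
f=cams.grab_frame('wrist');cv2.imwrite('pics/w3.png',f['image'][:,:,::-1])
```

```text
t 3.4 tip [ 0.5716 -0.2154  0.218 ] F [-0.4 -0.9 -1.3] w -0.001
yaw deg 1 0.7
yaw deg -1 -179.3
tip machine mm [-73.6   1.8 218. ]
```

View pics/side3.png

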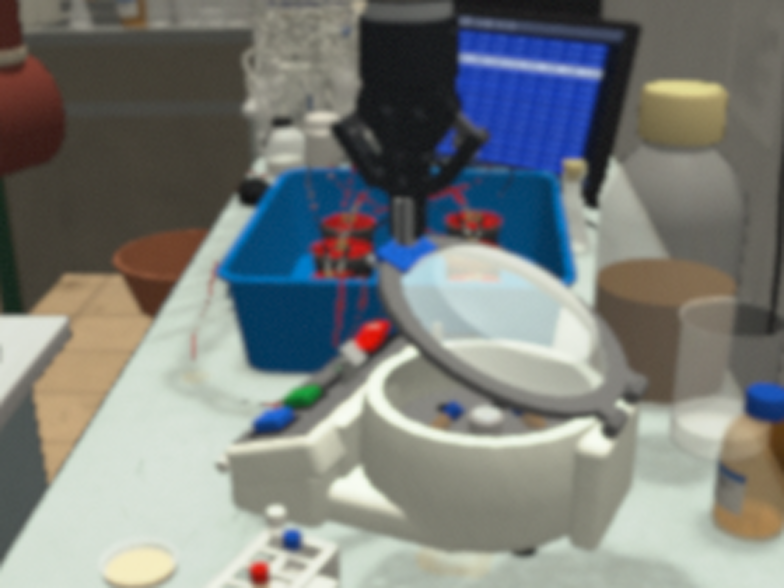

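View pics/w3.png

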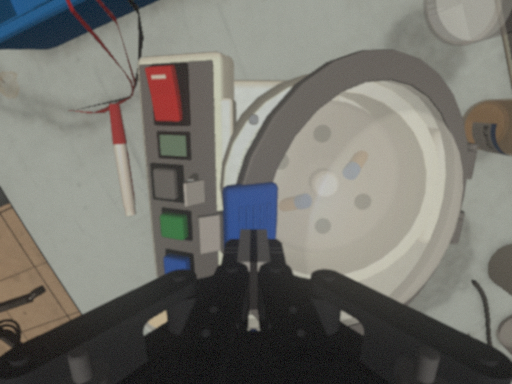

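The tip is on the pad and the lid has started to come down. I'll follow the arc.

Emit:
play_rows([
  [0,1,-0.3],
  [0,1,-0.4],
  [0,1,-0.4],
  [0,1,-0.3],
  [0,1,-0.3],
  [0,1,-0.2],
  [0,1,-0.2],
], yaw=[0,0,0,0,0,0,0], grip=[1,1,1,1,1,1,1])

```text
time: 4.15
tool_pos: [0.5523, -0.2075, 0.1583]
tool_rot: [0.394, -0.394, 0.587, -0.587]
contact_force: [-0.7, 0.1, 0.9]
gripper_width: 0.002
```

Run:
```python
from go import *
cv2.imwrite(f'pics/side4.png',cv2.resize(C['side']['image'][60:270,120:400,::-1],None,fx=2.8,fy=2.8,interpolation=cv2.INTER_CUBIC))
f=cams.grab_frame('wrist');cv2.imwrite('pics/w4.png',f['image'][:,:,::-1])
```

```text
t 4.25 tip [ 0.5514 -0.207   0.146 ] F [-0.5 -0.1 -0.6] w 0.001
yaw deg 1 0.7
yaw deg -1 -179.3
tip machine mm [-95.5   1.6 146. ]
```

View pics/side4.png

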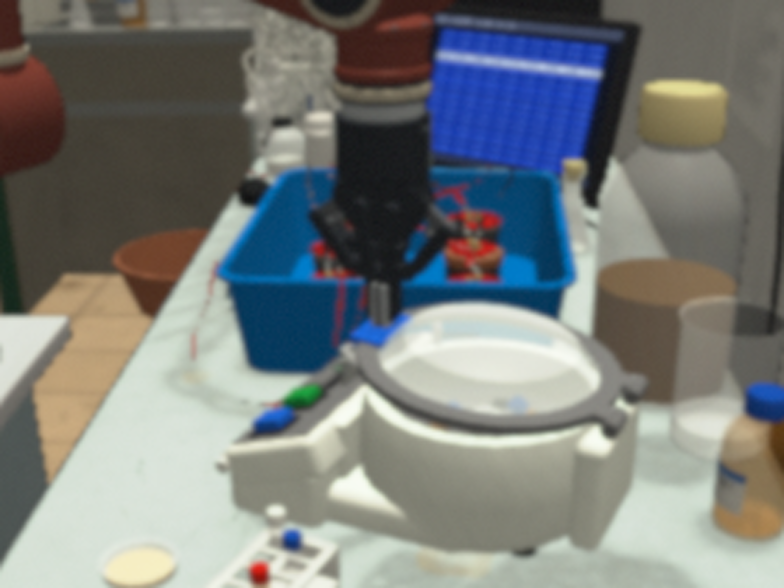

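View pics/w4.png

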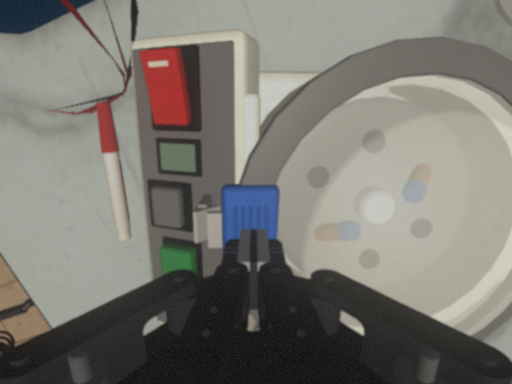

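The lid is near the sprung zone, with the tip centred on the pad fore-aft. Now the final push.

Emit:
play_rows([
  [0,0.6,0],
  [0,0.6,0],
  [0,0.5,0],
  [0,0.4,0],
  [0,0.2,0],
  [0,0,0],
], yaw=[0,0,0,0,0,0], grip=[1,1,1,1,1,1])

```text
time: 4.9
tool_pos: [0.5526, -0.2077, 0.1365]
tool_rot: [-0.394, 0.394, -0.587, 0.587]
contact_force: [-2.8, 1.0, 3.2]
gripper_width: -0.005
```

Emit:
play_rows([
  [0,0.2,0],
  [0,0.2,0],
  [0,0,0],
], yaw=[0,0,0], grip=[1,1,1])

```text
time: 5.2
tool_pos: [0.5526, -0.2078, 0.133]
tool_rot: [-0.394, 0.394, -0.587, 0.587]
contact_force: [-2.1, 0.9, 6.6]
gripper_width: 0.007
```

Emit:
play_rows([
  [0,0.2,0],
  [0,0.2,0],
  [0,0,0],
], yaw=[0,0,0], grip=[1,1,1])

```text
time: 5.5
tool_pos: [0.5529, -0.2078, 0.1325]
tool_rot: [0.394, -0.395, 0.587, -0.587]
contact_force: [-11.5, 5.0, 21.3]
gripper_width: -0.002
```

At a stop: tip at 0.1215 m and 21 N. I'll lift off and check the latch.

Emit:
play_rows([
  [0,-1,0],
  [0,-2,0],
  [0,-3,0],
  [-4,0,-1],
  [0,0,0],
], yaw=[0,0,0,0,0], grip=[1,1,1,1,1])

```text
time: 6.0
tool_pos: [0.5595, -0.1643, 0.1892]
tool_rot: [-0.396, 0.394, -0.586, 0.587]
contact_force: [-0.8, -0.0, 0.1]
gripper_width: -0.002
```

Run:
```python
from go import *
cv2.imwrite(f'pics/side5.png',cv2.resize(C['side']['image'][100:240,180:360,::-1],None,fx=4,fy=4,interpolation=cv2.INTER_CUBIC))
f=cams.grab_frame('wrist');cv2.imwrite('pics/w5.png',f['image'][:,:,::-1])
for a in(0.01,.085):
  print(a,[(proj(W(lidp(a,dx,dy),Q),C['side'])-[180,100])*4 for dx,dy in((-15,-32),(15,-32),(-15,32),(15,32))])
```

```text
t 6.1 tip [ 0.5585 -0.1663  0.1767] F [-0.3 -0.5 -1.1] w 0.002
yaw deg 1 0.8
yaw deg -1 -179.2
tip machine mm [-104.8   41.9  176.7]
0.01 [array([259.60364999, 343.70966175]), array([307.11736281, 353.37682373]), array([309.25004617, 304.01632513]), array([354.81234712, 312.63727566])]
0.085 [array([261.74173455, 317.32587209]), array([309.57917887, 330.39095615]), array([311.68409207, 278.74423321]), array([357.48568652, 290.62527583])]
```

View pics/side5.png

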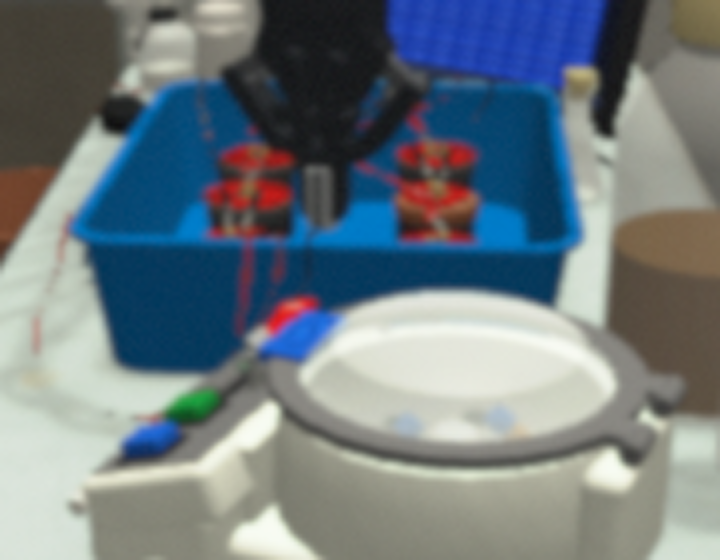

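View pics/w5.png

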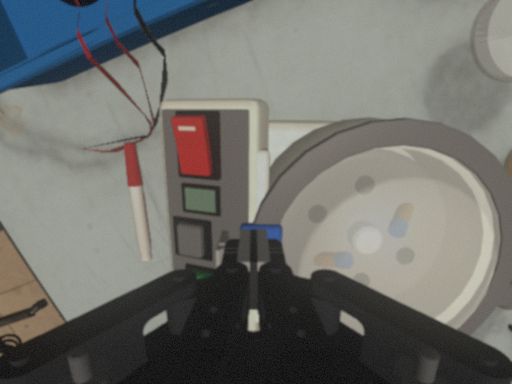

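The pad's corners in the side view, at (260,348), (303,312) and (305,357), match lid ≈ 0.01 and not 0.085. The lid is latched. Next is the rocker.

Run:
```python
from go import *
X=surf(-145,105,20);print(X)
X[2]=118;X[0]=-147;to(W(X,Q),'over rocker')
```

```text
t 6.25 tip [ 0.5581 -0.1673  0.1763] F [ 0.4 -1.2  0.3] w 0.003
yaw deg 1 0.7
yaw deg -1 -179.3
tip machine mm [-104.8   40.8  176.3]
[-151.5267492   105.           97.67887617]
over rocker world tip [ 0.5442 -0.0917  0.118 ] slide cm [-6.47  5.84 -4.13]
```

Emit:
play_rows([
  [-3.2,0,-2.2],
  [-3.2,1.8,-2.2],
  [0,2,0],
  [0,2,0],
  [0,0,0],
], yaw=[0,0,0,0,0], grip=[1,1,1,1,1])

```text
time: 6.75
tool_pos: [0.5394, -0.0906, 0.1264]
tool_rot: [0.393, -0.396, 0.589, -0.585]
contact_force: [-0.9, 0.1, -0.8]
gripper_width: 0.003
```

Run:
```python
from go import *
cv2.imwrite(f'pics/top6.png',cv2.resize(C['top']['image'][120:260,130:300,::-1],None,fx=4,fy=4,interpolation=cv2.INTER_CUBIC))
cv2.imwrite(f'pics/side6.png',cv2.resize(C['side']['image'][100:240,180:360,::-1],None,fx=4,fy=4,interpolation=cv2.INTER_CUBIC))
f=cams.grab_frame('wrist');cv2.imwrite('pics/w6.png',f['image'][:,:,::-1])
```

```text
t 6.85 tip [ 0.5416 -0.0915  0.119 ] F [-0.1 -0.3  0.2] w 0.005
yaw deg 1 0.7
yaw deg -1 -179.3
tip machine mm [-149.5  104.2  119. ]
```

View pics/side6.png

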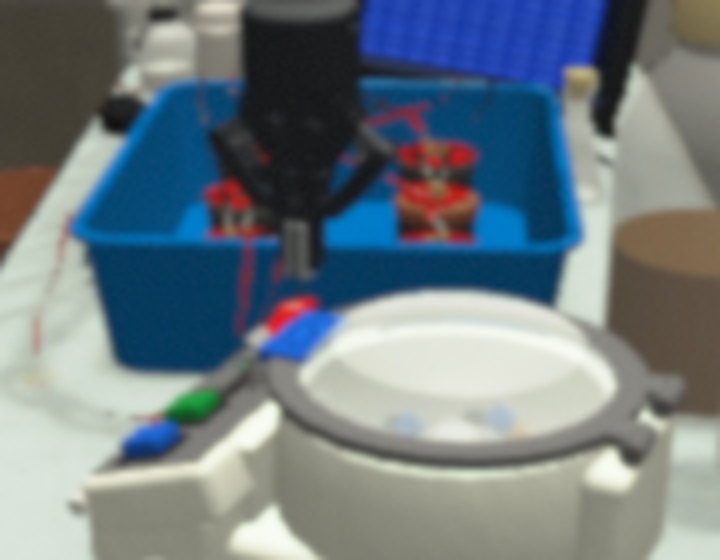

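View pics/w6.png

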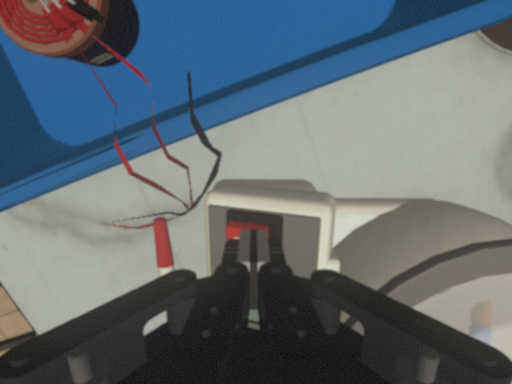

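The finger sits over the rocker's left end, about 4 mm to the rear of centre. I'll shift forward while pressing.

Emit:
play_rows([
  [0,0.6,-0.3],
  [0,0.6,0],
  [0,0.5,0],
  [0,0.4,0],
  [0,0.3,0],
  [0,0,0],
], yaw=[0,0,0,0,0,0], grip=[1,1,1,1,1,1])

```text
time: 7.5
tool_pos: [0.5387, -0.0897, 0.1056]
tool_rot: [0.394, -0.395, 0.587, -0.587]
contact_force: [-0.6, 0.4, -0.6]
gripper_width: 0.003
```

Emit:
play_rows([
  [0,0.2,0],
  [0,0.2,0],
  [0,0,0],
], yaw=[0,0,0], grip=[1,1,1])

```text
time: 7.8
tool_pos: [0.5395, -0.09, 0.1031]
tool_rot: [-0.394, 0.394, -0.587, 0.587]
contact_force: [-1.5, -0.1, 4.3]
gripper_width: 0.001
```

Run:
```python
from go import *
cv2.imwrite(f'pics/side7.png',cv2.resize(C['side']['image'][130:240,200:300,::-1],None,fx=5,fy=5,interpolation=cv2.INTER_CUBIC))
f=cams.grab_frame('wrist');cv2.imwrite('pics/w7.png',cv2.resize(f['image'][150:320,150:380,::-1],None,fx=3,fy=3,interpolation=cv2.INTER_CUBIC))
```

```text
t 7.9 tip [ 0.5394 -0.09    0.092 ] F [-1.6 -0.3  5.3] w 0.002
yaw deg 1 0.7
yaw deg -1 -179.3
tip machine mm [-152.1  104.7   92. ]
```

View pics/side7.png

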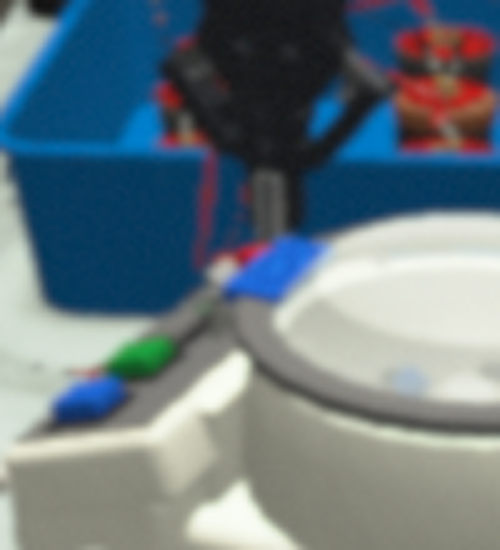

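View pics/w7.png

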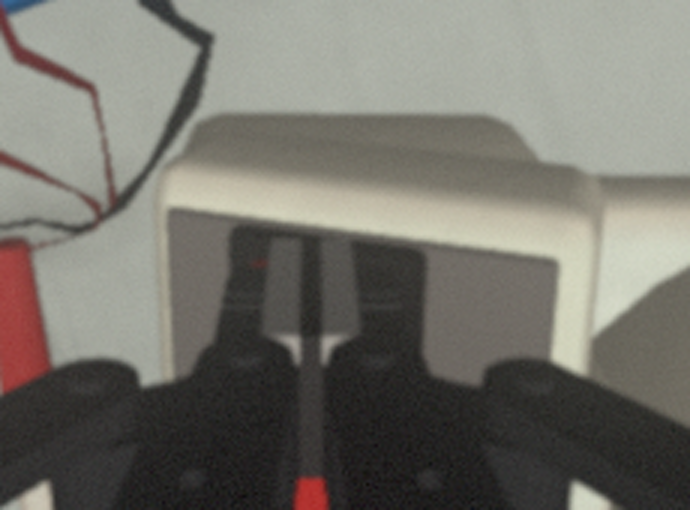

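Emit:
play_rows([
  [0,0.2,0],
  [0,0.2,0],
  [0,0.2,0],
  [0,0,0],
], yaw=[0,0,0,0], grip=[1,1,1,1])

```text
time: 8.35
tool_pos: [0.5402, -0.0903, 0.1019]
tool_rot: [-0.394, 0.395, -0.586, 0.587]
contact_force: [-13.9, 2.6, 28.6]
gripper_width: -0.006
```

Emit:
play_rows([
  [0,-1,0],
  [0,-3,0],
  [0,-3,0],
  [4,-1,0],
  [4,0,0],
  [4,0,0],
  [0,0,0],
], yaw=[0,0,0,0,0,0,0], grip=[1,1,1,1,1,1,1])

```text
time: 9.05
tool_pos: [0.4923, -0.2041, 0.1759]
tool_rot: [-0.393, 0.393, -0.588, 0.588]
contact_force: [0.5, 1.3, 0.5]
gripper_width: -0.001
```

Run:
```python
from go import *
cv2.imwrite(f'pics/side8.png',cv2.resize(C['side']['image'][130:240,200:300,::-1],None,fx=5,fy=5,interpolation=cv2.INTER_CUBIC))
cv2.imwrite(f'pics/top8.png',cv2.resize(C['top']['image'][120:260,130:300,::-1],None,fx=4,fy=4,interpolation=cv2.INTER_CUBIC))
f=cams.grab_frame('wrist');cv2.imwrite('pics/w8.png',cv2.resize(f['image'][:,:,::-1],None,fx=1.5,fy=1.5,interpolation=cv2.INTER_CUBIC))
```

```text
t 9.15 tip [ 0.4933 -0.2012  0.1646] F [-1.   0.7  0.3] w -0.0
yaw deg 1 0.6
yaw deg -1 -179.4
tip machine mm [-151.2  -15.7  164.6]
```

View pics/side8.png

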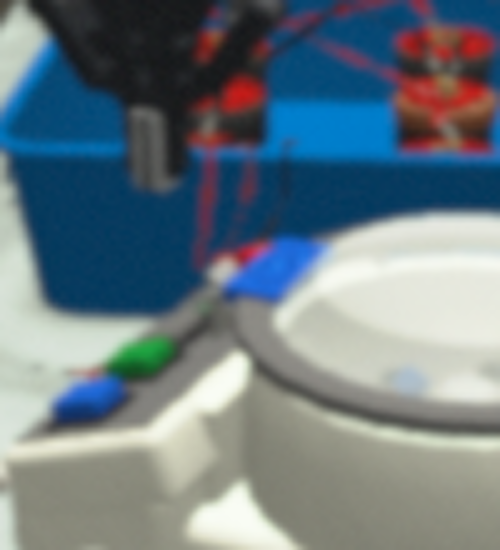

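View pics/top8.png

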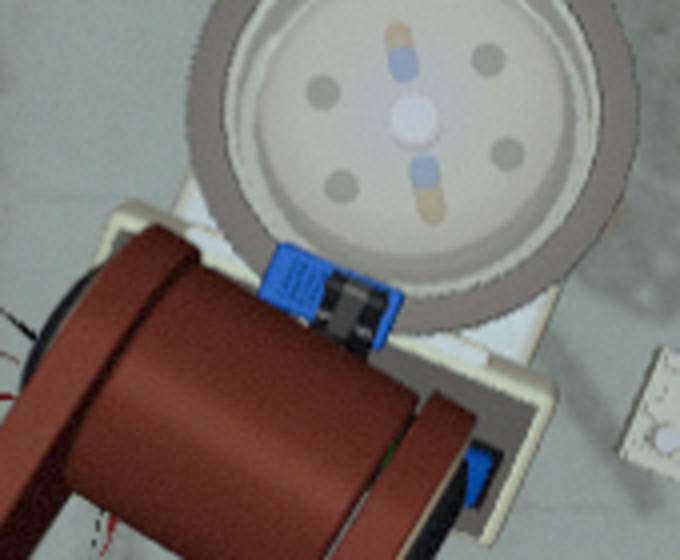

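View pics/w8.png

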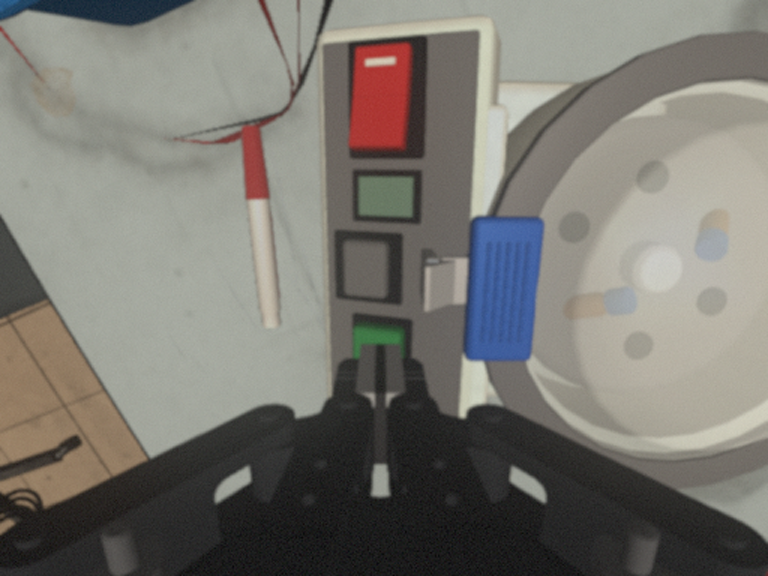

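The rocker's tilt has reversed: its right end now stands out at (380,145) and the white bar is down. The latch still holds. Next is the blue key.

Run:
```python
from go import *
X=surf(-145,-88,14);print(X)
X[2]=125;to(W(X,Q),'over blue')
```

```text
t 9.3 tip [ 0.494  -0.1999  0.1648] F [0.4 0.  0. ] w -0.001
yaw deg 1 0.8
yaw deg -1 -179.2
tip machine mm [-151.1  -14.2  164.8]
[-149.56872444  -88.           92.00735618]
over blue world tip [ 0.4667 -0.2685  0.125 ] slide cm [7.38 3.98 0.06]
```

Emit:
play_rows([
  [3.7,0,0],
  [3.7,0,0],
  [0,2,0],
  [0,1.5,0],
  [0,0,0],
], yaw=[0,0,0,0,0], grip=[1,1,1,1,1])

```text
time: 9.8
tool_pos: [0.4646, -0.2672, 0.1379]
tool_rot: [0.394, -0.395, 0.589, -0.584]
contact_force: [0.5, -0.1, 0.2]
gripper_width: 0.001
```

Run:
```python
from go import *
cv2.imwrite(f'pics/side9.png',cv2.resize(C['side']['image'][130:240,200:300,::-1],None,fx=5,fy=5,interpolation=cv2.INTER_CUBIC))
f=cams.grab_frame('wrist');cv2.imwrite('pics/w9.png',cv2.resize(f['image'][:,:,::-1],None,fx=1.5,fy=1.5,interpolation=cv2.INTER_CUBIC))
```

```text
t 9.9 tip [ 0.4659 -0.2681  0.1296] F [ 0.2 -0.7  0.5] w 0.002
yaw deg 1 0.8
yaw deg -1 -179.2
tip machine mm [-150.4  -88.   129.6]
```

View pics/side9.png

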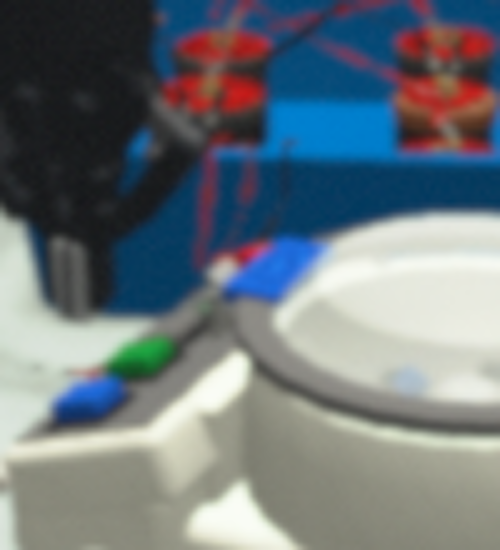

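View pics/w9.png

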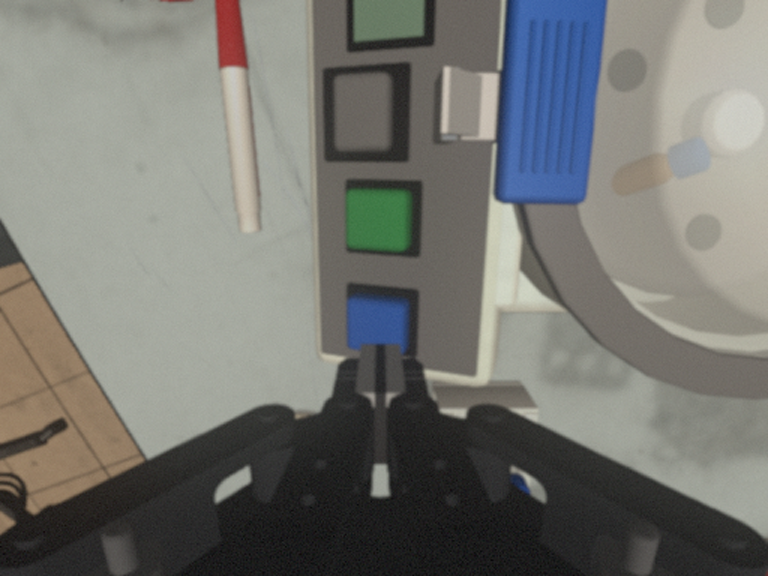

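The finger is centred over the blue key fore-aft and clear of the green one. Pressing now.

Emit:
play_rows([
  [0,1.2,0],
  [0,1,0],
  [0,0.5,0],
  [0,0.3,0],
  [0,0,0],
], yaw=[0,0,0,0,0], grip=[1,1,1,1,1])

```text
time: 10.45
tool_pos: [0.4655, -0.2692, 0.1105]
tool_rot: [0.394, -0.394, 0.587, -0.586]
contact_force: [0.0, -0.1, 0.6]
gripper_width: -0.001
```

Run:
```python
from go import *
f=cams.grab_frame('wrist');cv2.imwrite('pics/w10.png',cv2.resize(f['image'][:,:,::-1],None,fx=1.5,fy=1.5,interpolation=cv2.INTER_CUBIC))
```

```text
t 10.55 tip [ 0.4659 -0.2696  0.1005] F [0.7 1.  0.2] w 0.004
yaw deg 1 0.7
yaw deg -1 -179.3
tip machine mm [-149.8  -89.3  100.5]
```

View pics/w10.png

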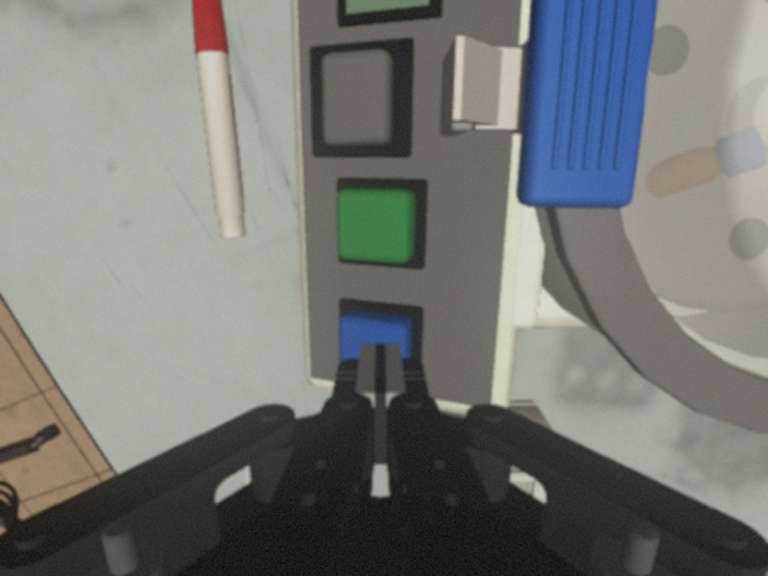

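Run:
```python
from go import *
f=cams.grab_frame('wrist');m=np.linalg.inv(f['mount']);print(f['mount'].round(3))
pr=lambda p:(cv2.projectPoints(np.array([p]),cv2.Rodrigues(m[:3,:3])[0],m[:3,3],f['mtx'],f['dist'])[0].ravel()*1.5).round(0)
for p in((0,.011,0),(-.011,.011,0),(-.011,.011,.008),(.011,.011,0),(-.011,0,0)):print(p,pr(np.array(p,float)))
for n,X in(('blue',surf(-145,-88,14)),('blueL',surf(-145,-75.5,14)),('blueR',surf(-145,-100.5,14)),('green',surf(-145,-42,14)),('greenL',surf(-145,-29.5,14))):
  print(n,pr(Rm.T@(W(X,Q)-s['tool_pos'])))
```

```text
t 10.7 tip [ 0.4661 -0.2697  0.1008] F [ 0.  -0.8  0.2] w -0.003
yaw deg 1 0.7
yaw deg -1 -179.3
tip machine mm [-149.6  -89.3  100.8]
[[-0.     0.963  0.269 -0.069]
 [-0.    -0.269  0.963 -0.13 ]
 [ 1.     0.     0.     0.001]
 [ 0.     0.     0.     1.   ]]
(0, 0.011, 0) [377. 371.]
(-0.011, 0.011, 0) [377. 342.]
(-0.011, 0.011, 0.008) [401. 342.]
(0.011, 0.011, 0) [377. 399.]
(-0.011, 0, 0) [377. 355.]
blue [377. 357.]
blueL [378. 325.]
blueR [377. 388.]
green [379. 231.]
greenL [379. 193.]
```

The projection agrees with the picture: the finger is within about 2–4 mm of the key centre. I'll shift 2 mm left and press.

Emit:
play_rows([
  [-0.2,0.3,0],
  [0,0.2,0],
  [0,0.2,0],
  [0,0,0],
], yaw=[0,0,0,0], grip=[1,1,1,1])

```text
time: 11.15
tool_pos: [0.4668, -0.2676, 0.1044]
tool_rot: [-0.394, 0.394, -0.587, 0.587]
contact_force: [-0.0, 0.9, 2.0]
gripper_width: 0.0
```

Emit:
play_rows([
  [0,0.2,0],
  [0,0.1,0],
  [0,0,0],
], yaw=[0,0,0], grip=[1,1,1])

```text
time: 11.45
tool_pos: [0.4672, -0.2679, 0.1019]
tool_rot: [-0.395, 0.394, -0.586, 0.587]
contact_force: [1.5, 1.0, 4.8]
gripper_width: -0.004
```

Emit:
play_rows([
  [0,0.2,0],
  [0,0.1,0],
  [0,0,0],
], yaw=[0,0,0], grip=[1,1,1])

```text
time: 11.75
tool_pos: [0.4673, -0.2681, 0.0995]
tool_rot: [-0.395, 0.394, -0.586, 0.588]
contact_force: [0.9, 0.3, 7.3]
gripper_width: -0.0
```

Emit:
play_rows([
  [0,0.1,0],
  [0,0.1,0],
  [0,0,0],
], yaw=[0,0,0], grip=[1,1,1])

```text
time: 12.05
tool_pos: [0.4676, -0.2683, 0.0991]
tool_rot: [-0.395, 0.394, -0.586, 0.588]
contact_force: [-2.5, 2.9, 14.8]
gripper_width: -0.002
```

Emit:
play_rows([
  [0,0.1,0],
  [0,0,0],
  [0,0,0],
], yaw=[0,0,0], grip=[1,1,1])

```text
time: 12.35
tool_pos: [0.4677, -0.2683, 0.099]
tool_rot: [-0.395, 0.394, -0.586, 0.588]
contact_force: [-4.8, 4.7, 19.3]
gripper_width: 0.005
```

Run:
```python
from go import *
cv2.imwrite(f'pics/side11.png',cv2.resize(C['side']['image'][130:240,200:300,::-1],None,fx=5,fy=5,interpolation=cv2.INTER_CUBIC))
f=cams.grab_frame('wrist');cv2.imwrite('pics/w11.png',cv2.resize(f['image'][:,:,::-1],None,fx=1.5,fy=1.5,interpolation=cv2.INTER_CUBIC))
```

```text
t 12.45 tip [ 0.4677 -0.2684  0.0879] F [-4.1  4.5 19.1] w 0.002
yaw deg 1 0.7
yaw deg -1 -179.3
tip machine mm [-148.7  -87.5   87.9]
```

View pics/side11.png

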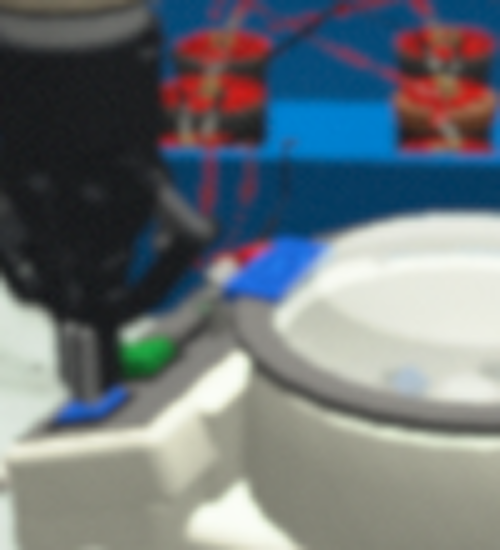

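View pics/w11.png

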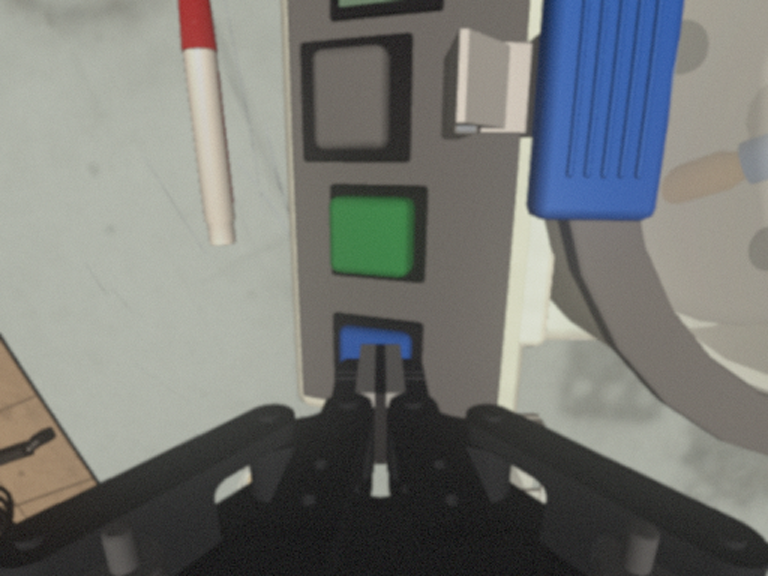

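The blue key is down flush in its frame and at its stop. The green key is up and the latch still hooks the lid, so I'm handing in.

```bash
python3 -c "
from plant import workorder,readout
print(workorder.job_done());s=readout.state();print(s['time'],s['contact_force'])"
```

```text
the job is handed in; nothing more can be done
None
the job is handed in; nothing more can be done
```

I closed the lid until the latch held, switched the rocker on at its left end, then pressed the blue key. I handed the job in at about 12.5 s with the key still held down.

- **Lid:** after I lifted off, the pad's corners in the side view matched a lid angle of about 0.01, not the 0.07–0.1 of an unlatched lid. The last wrist picture still showed the hook over the lip.
- **Rocker:** after I let go, its tilt had reversed, with the white-bar end down and the right end up. I pressed it to a hard stop at about 29 N upward (32 N in all), well over the 3 N it needs.
- **Blue key:** force rose gently to 7 N, then climbed sharply to 19 N with almost no more travel, so the key is at its stop. It also looks sunk in its frame.
- **Green key and loose items:** the green key looks up and untouched, and the finger stayed well clear of it. The pen looked undisturbed. I did not check the rack and dish in a last picture, but the arm passed high above them.

**Disagreements:** the fit of the machine's position left 2–4 pixel errors at the rounded panel corners. The side view showed the fingertip about 4 pixels off where I predicted it. The rocker met the finger about 1 cm lower than I had worked out. The contact forces settled the actual heights.

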